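Swap dish and timer, then hold the tweezers at the hazelnut mark

ROBOT

A 6-joint arm with a two-finger parallel gripper is mounted at the origin on the work surface. World frame = base frame: x ahead of the robot, y to its left, z up, the work surface at z = 0. Lengths are in m, angles in rad, forces in N, time in s.
With the tool pointing down it reaches from about 0.25 to 0.725 m from the base axis. Payload 4 kg.
Tool frame: the origin (TCP) lies between the finger pads; the fingertips stand 8 mm ahead of it and the grasp point (between the pads) lies 11 mm behind it; z points along the fingers, y is the direction in which the jaws open and shut (so a half turn about z gives the same grasp; the last joint's range is limited). The gripper opens to 85 mm and grips with 20 to 120 N. Pads are 22 mm wide; open, the fingers measure 114 mm over their backs; the gripper's body (76 mm by 85 mm) begins 54 mm behind the grasp point. The pads swing forward as they close: fully open they stand 13 mm farther back than shut.
Start: joints at [1.317, 0.241, 0.005, 1.335, 0, 1.571], TCP at [0.126, 0.484, 0.239] pointing down, gripper open.
Joint ranges: [-2.72, 2.72], [-1.05, 1.87], [-1.09, 1.28], [-1.99, 2.15], [-1.42, 1.44], [-3.14, 3.14]. Speed limits (rad/s): [2.79, 2.79, 3.14, 3.14, 3.14, 3.14].

INTERFACE

Orientations are given as a unit quaternion [x, y, z, w].
In Python, from workcell import * gives the robot as it stands.
- The arm moves only by the tool send_rows, never from a script. Its argument "increments" is a list that holds one entry, the list of rows, each a list of 6 numbers: the shift along the tool's x, y, z in units of 50 mm (1.0 is 50 mm), then the turn, a rotation vector about the tool's x, y, z in units of 10 degrees (1.0 is 10 degrees). In form: [[[x, y, z, ax, ay, az], ...]]. A call has 1 to 8 rows; each row shifts and turns the commanded pose from where the row before left it, along the tool's axes as they then stand; what a row does not reach is not made up. A row lasts 1/8 s, in which the tool goes at most 62.5 mm and 10.7 degrees, less where a joint would pass 70% of its speed; a pose out of reach is approached as far as the arm can. A call with a number of a shift or a turn outside -1 to 1 is refused whole. A call with a gripper value outside its range is refused whole. "grip" is the closure, from 0 (fully open) to 1 (shut), set as the call begins (left out, the last holds). The fingers move at their own pace and stop on an object; the grip force is fixed at half the most. Time passes only in rows, so rows that do not move let the fingers close. It gives the time, the measured TCP pose, the force and the opening at its end, in the units of the state.
- get_obs(): the state, without advancing time (a new reading comes with each control period).
- camera(name): name is "scene" or "top" or "wrist"; returns a dict with "color" (384x512x3 uint8, red, green, blue), "z_map" (384x512 float32, m along the optical axis (not along the pixel's ray), 0 where there is no reading), "intrinsics" (3x3 intrinsics, pixels), "pose" (4x4, takes a point from camera to world coordinates); the wrist camera has in their place "mount" (4x4, takes a point from camera to tool coordinates, whose origin is the TCP and whose axes are the flange's). Camera axes: x right, y down, z forward; pixel columns grow to the right and rows downward; lengths in m; the calibration is good to about 2 mm. A picture is of the moment at which its call begins: read the wrist's pose just before it.
- job_done(): hands the job in, once; it reports no verdict.
The state is a dict: "clock": time; "joint_pos": joint angles; "joint_vel": joint speeds; "tau": joint torques, N m; "eef_pos": TCP position; "tool_rot": TCP orientation; "ft_force": force on the tool from outside, world axes, zero at the start; "ft_torque": the same for the moment, N m; "grip_width": finger opening in m.
Only numpy, scipy, OpenCV 4.12 (cv2) and the standard library are available. Lean on these libraries where they do the work, as an engineer would, in place of code of your own. Each camera call takes 0.05 s, during which the arm holds its last target.

TASK

The glass dish of hazelnuts and the red timer stand in each other's places: swap them, so that the dish stands upright in the middle of the round cork mat and the timer in the middle of the square blue mat. Then pick up the sprung tweezers, bring both tips a few centimetres above the mouth of the dish without touching it, and squeeze them until the moving arm lies under the green band of their gauge, a tip gap of about 16 mm. Finish while still holding the tweezers there with the gap steady; tip nothing over and leave the green silicone scraper and the bench scraper where they are.

Things in the scene. Friction and masses are not known exactly. Their poses are not given: they have to be found in the camera images.
- dish: small clear glass dish with brown hazelnuts fixed in it: round, 60 mm across the rim (56 mm at the foot), 40 mm tall, wall 4 mm, about 130 g; origin at the centre of its underside, z up. It starts on the square blue mat
- timer: red plastic kitchen timer: upright cylinder 50 mm across, 39 mm tall, with a white button 20 mm across that stands 6 mm above the top; about 120 g; origin at the centre of its underside, z up. It starts on the round cork mat
- cork_mat: round cork mat, 100 mm across, 4 mm thick, fixed; the dish's own place; origin at the centre of its underside (on the slab, z = 0)
- blue_mat: square blue mat, 100 x 100 mm, 4 mm thick, fixed; the timer's own place; origin at the centre of its underside (on the slab, z = 0)
- tweezers: sprung steel tweezers, about 80 g, lying on edge: two upright strips 20 mm tall that close sideways, level with the slab. Origin at slab level midway between the black grips (50 mm long, squeeze there); x to the tips (x = 89 mm), z up. Open, 54 mm wide over the grips (59 at their front ends); parallel, 34 mm, at the mark. This body is the right arm (-y side), head and gauge; the left arm swings
- head (a point): hinge axis, at the top centre of the tweezers' round black spring head (35 mm across, 20 mm tall), 100 mm behind the grips. The spring pushes each grip out with about 2 N when open, 6 N at the mark; 1 mm closed at the grips closes the tip gap by about 1.9 mm
- green_mark (a point): centre of the green band (9 mm long) on the gauge, a strip 8 mm wide across the top of the arms, about 50 mm ahead of the grips and fixed to the right arm; its top is 23 mm above the tweezers' underside. Outside the green it is white (not squeezed enough), inside it red (too far); the left arm must lie under the green
- squeeze (a joint): hinge of the tweezers' left arm, rad: 0 fully open (tip gap 54 mm), grows as they are squeezed, 0.20 at the middle of the green band (tip gap 16 mm), 0.28 shut; sprung towards open
- tip_left (a point): inner face of the tip of the swinging left arm, at half the strip's height (10 mm above the underside). The distance to tip_right is the tip gap
- tip_right (a point): inner face of the tip of the right arm, at half the strip's height (10 mm above the underside)
- silicone_scraper: bystander: green silicone scraper lying flat, 230 x 62 x 12 mm, origin near its middle
- bench_scraper: bystander: stainless bench scraper with a dark wooden handle, 115 x 140 x 20 mm, lying flat, origin near its middle
Things that resemble listed ones, but are neither listed nor needed, are in the scene too. Leave any orange or yellow look-alike of the tweezers alone.

How it is judged:
By the outcome, as a careful person would: the job done as asked, in the order asked, and still so for the second after the job is handed in, while the arm keeps its last pose, push and grip.
It also fails if it takes over 72 s, if anything falls off the work surface, if the arm or the gripper's body presses on something with over 40 N, if the wrist force passes 120 N, or if a joint passes its speed limit or range.

## Working session

There is one attempt and no reset: what is moved stays moved. The work goes in short steps, Python scripts to look and compute and a tool call to move; the robot and the scene stay as the last step left them, time stands still between calls to the robot, and variables do not carry over. Pictures are saved under pics/ and viewed, and the job is handed in when it is done.

Besides the shell and the picture viewer there is one more tool, called after "Request:" as name(argument=value, ...), one argument or row to a line, values as JSON. send_rows: Moves the arm, as the interface text tells. Its arguments: {"type":"object","properties":{"increments":{"type":"array"},"grip":{"type":"number"}},"required":["increments"]}

```bash
ls; mkdir -p pics; python3 - <<'E'
from workcell import *
import cv2,numpy as np
o=get_obs(); print({k:np.round(v,3).tolist() for k,v in o.items()})
for n in ("scene","top","wrist"):
    c=camera(n); np.savez(f"pics/{n}0.npz",**c)
    cv2.imwrite(f"pics/{n}0.png",cv2.resize(c["color"][:,:,::-1],(800,600),interpolation=cv2.INTER_CUBIC))
    print(n,c["intrinsics"].tolist(),np.round(c.get("pose",c.get("mount")),4).tolist())
E
```

```text
pics
{'clock': 0.0, 'joint_pos': [1.317, 0.241, 0.004, 1.335, -0.0, 1.571], 'joint_vel': [-0.0, -0.0, 0.001, 0.001, -0.0, -0.0], 'tau': [0.002, -37.232, 25.241, 0.017, 0.0, -0.0], 'eef_pos': [0.125, 0.483, 0.238], 'tool_rot': [0.127, 0.992, -0.001, -0.0], 'ft_force': [0.336, -0.578, 0.04], 'ft_torque': [-0.005, 0.053, -0.006], 'grip_width': 0.085}
scene [[384.37872148639957, 0.0, 251.819334215545], [0.0, 384.37872148639957, 193.1469425372616], [0.0, 0.0, 1.0]] [[0.7178, 0.5137, -0.47, 0.9613], [0.6962, -0.5408, 0.4721, -0.4403], [-0.0117, -0.6661, -0.7458, 0.759], [0.0, 0.0, 0.0, 1.0]]
top [[418.3958804006942, 0.0, 256.1379714231026], [0.0, 418.3958804006942, 189.6642466701208], [0.0, 0.0, 1.0]] [[0.0235, -0.9965, 0.0798, 0.4348], [-0.9997, -0.0238, -0.0028, 0.0223], [0.0047, -0.0797, -0.9968, 1.1537], [0.0, 0.0, 0.0, 1.0]]
wrist [[337.7633016744214, 0.0, 261.0746946322168], [0.0, 337.7633016744214, 188.84726688996184], [0.0, 0.0, 1.0]] [[-0.001, -0.9563, -0.2923, 0.0745], [1.0, -0.0012, 0.0004, 0.0002], [-0.0007, -0.2923, 0.9563, -0.1348], [0.0, 0.0, 0.0, 1.0]]
```

View pics/top0.png

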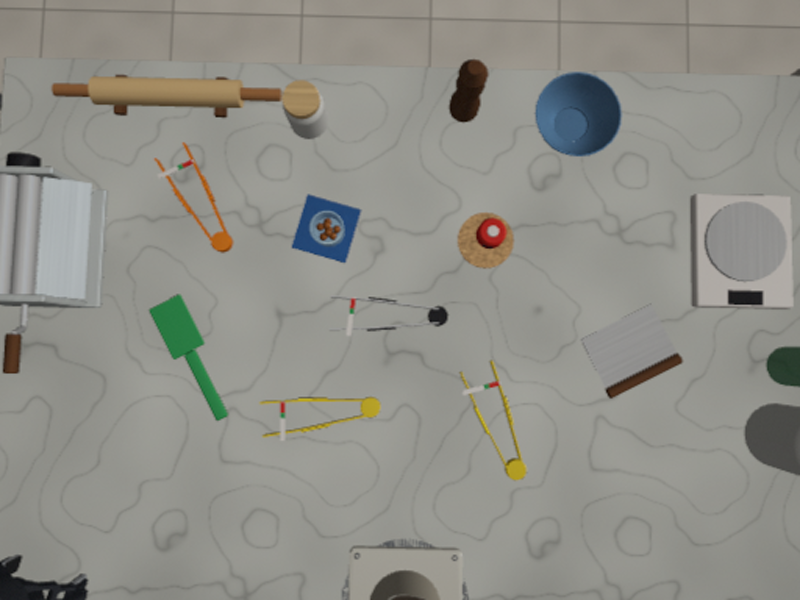

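View pics/scene0.png

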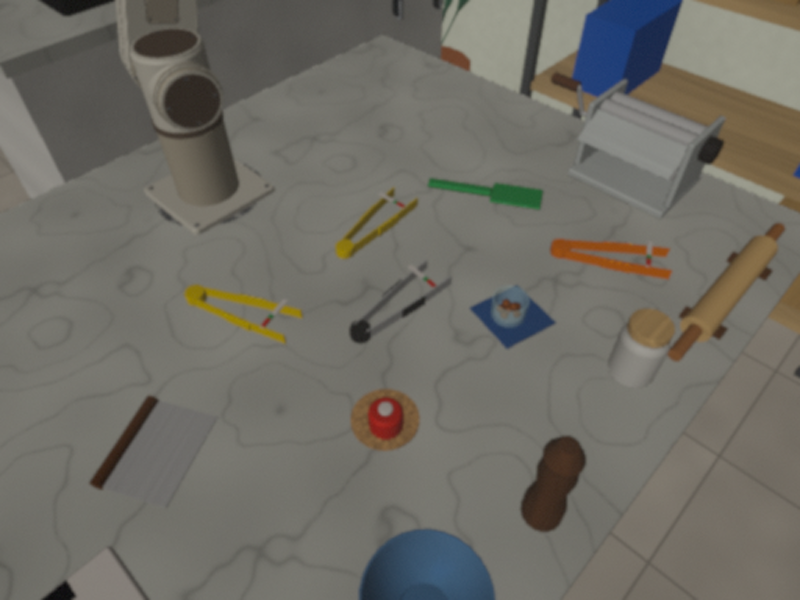

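View pics/wrist0.png

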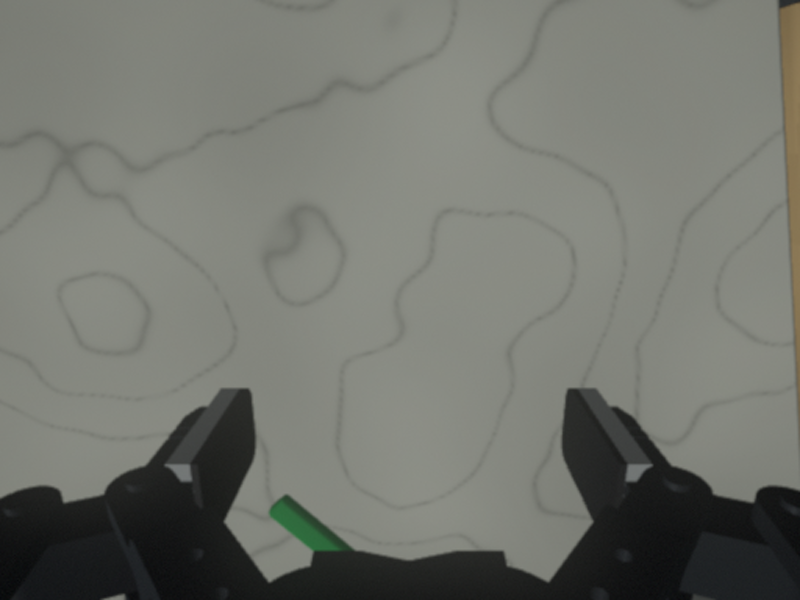

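```bash
cat > h.py <<'E'
import numpy as np,cv2
def ray(c,u,v,z,pose=None):
    K=c["intrinsics"]; P=c["pose"] if pose is None else pose
    d=P[:3,:3]@np.array([(u-K[0,2])/K[0,0],(v-K[1,2])/K[1,1],1.0]); o=P[:3,3]
    return o+d*(z-o[2])/d[2]
def proj(c,p,pose=None):
    P=c["pose"] if pose is None else pose
    q=P[:3,:3].T@(np.asarray(p)-P[:3,3]); K=c["intrinsics"]
    return (K@(q/q[2]))[:2]
E
python3 - <<'E'
from h import *
import numpy as np,cv2
for n in("top","scene"):
    c=np.load(f"pics/{n}0.npz"); im=c["color"]; hsv=cv2.cvtColor(im,cv2.COLOR_RGB2HSV)
    H,S,V=[hsv[...,i].astype(int) for i in range(3)]
    R=[("blue",(H>105)&(H<122)&(S>140),.004),("cork",(H>8)&(H<18)&(S>80)&(V>110),.004),("red",((H<5)|(H>174))&(S>180),.043),("nut",(H>5)&(H<18)&(S>120)&(V<170),.03)]
    box={"top":(170,115,345,180),"scene":(210,170,360,295)}[n]
    for nm,m,z in R:
        mm=np.zeros_like(m,np.uint8); x0,y0,x1,y1=box; mm[y0:y1,x0:x1]=m[y0:y1,x0:x1]
        nl,l,st,ce=cv2.connectedComponentsWithStats(mm)
        i=1+np.argmax(st[1:,4]); k=(l==i).astype(np.uint8)
        cn=max(cv2.findContours(k,0,1)[0],key=cv2.contourArea); 
        r=cv2.minAreaRect(cn); hull=cv2.convexHull(cn)[:,0]
        w=np.array([ray(c,u,v,z)[:2] for u,v in hull]).astype(np.float32)
        (cx,cy),(a,b),ang=cv2.minAreaRect(w)
        print(n,nm,st[i],"world rect c",np.round((cx,cy),4),"size",np.round((a,b),4),"ang",round(ang,1), "circ",np.round(cv2.minEnclosingCircle(w)[0],4),round(cv2.minEnclosingCircle(w)[1],4))
c=np.load("pics/top0.npz"); im=c["color"][170:225,200:300,::-1]
cv2.imwrite("pics/tw0.png",cv2.resize(im,(800,440),interpolation=cv2.INTER_CUBIC))
im=c["color"][115:180,180:340,::-1]
cv2.imwrite("pics/mats0.png",cv2.resize(im,(800,325),interpolation=cv2.INTER_CUBIC))
E
```

```text
top blue [187 125  43  43 759] world rect c [0.6455 0.1544] size [0.0965 0.0962] ang 75.3 circ [0.6455 0.1543] 0.0674
top cork [293 136  35  36 680] world rect c [ 0.6313 -0.1282] size [0.0982 0.0945] ang 0.6 circ [ 0.6314 -0.1288] 0.0494
top red [305 140  19  19 206] world rect c [ 0.6373 -0.1339] size [0.0446 0.0506] ang 57.4 circ [ 0.637  -0.1337] 0.0259
top nut [301 137  27  24 105] world rect c [ 0.639  -0.1379] size [0.0687 0.059 ] ang 78.0 circ [ 0.638 -0.135] 0.0372
scene blue [304 193  47  28 317] world rect c [0.6465 0.1506] size [0.0891 0.0906] ang 74.6 circ [0.6467 0.1476] 0.0594
scene cork [225 249  43  39 721] world rect c [ 0.6314 -0.1319] size [0.0952 0.0975] ang 43.8 circ [ 0.6319 -0.1319] 0.0499
scene red [236 255  21  26 314] world rect c [ 0.6483 -0.1477] size [0.0429 0.0609] ang 43.7 circ [ 0.6487 -0.1471] 0.0309
scene nut [226 250  41  37 734] world rect c [ 0.6429 -0.1427] size [0.0874 0.0892] ang 43.8 circ [ 0.6433 -0.1429] 0.0455
```

View pics/tw0.png

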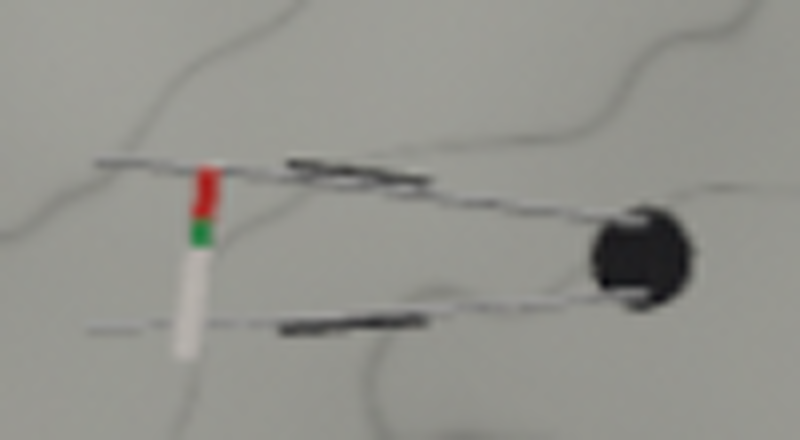

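View pics/mats0.png

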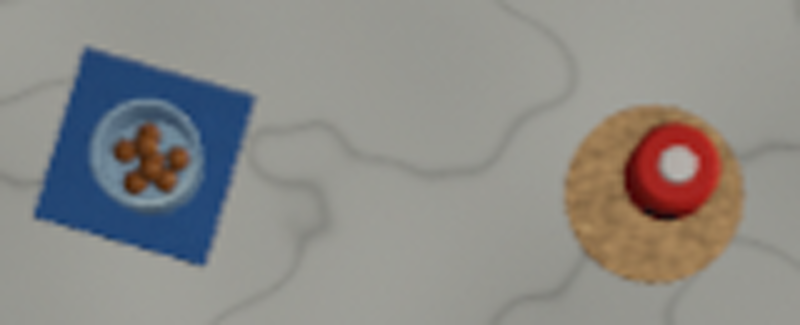

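```bash
python3 - <<'E'
from h import *
c=np.load("pics/top0.npz")
def m(u,v,s,x0,y0,z): return np.round(ray(c,(u+.5)/s-.5+x0,(v+.5)/s-.5+y0,z),4)
print("timer",m(679,163,5,180,115,.049),"dish",m(147,156,5,180,115,.044))
for nm,u,v,z in [("head",642,257,.02),("gripR f",288,160,.02),("gripR b",430,182,.02),("gripL f",280,330,.02),("gripL b",428,320,.02),("tipR",97,161,.02),("tipL",88,331,.02),("green",202,233,.023)]: print(nm,m(u,v,8,200,170,z))
# z map check of bias: table
for u,v in [(270,160),(230,190)]:
    d=c["z_map"][v,u];K=c["intrinsics"];print((c["pose"]@np.array([(u-K[0,2])/K[0,0]*d,(v-K[1,2])/K[1,1]*d,d,1]))[:3])
E
```

```text
timer [ 0.6408 -0.1365  0.049 ] dish [0.6385 0.1482 0.044 ]
head [ 0.4943 -0.046   0.02  ]
gripR f [0.5245 0.0749 0.02  ]
gripR b [0.5181 0.0265 0.02  ]
gripL f [0.4667 0.076  0.02  ]
gripL b [0.4713 0.0261 0.02  ]
tipR [0.5226 0.1397 0.02  ]
tipL [0.4648 0.1409 0.02  ]
green [0.4988 0.1032 0.023 ]
[ 0.61106432 -0.01770726 -0.00162318]
[0.52309187 0.09014489 0.01757255]
```

Request:
send_rows(
  increments=[
    [[0,0,0.1,0,0,0.943],[0,0,0.1,0,0,0.943],[0,0,0.1,0,0,0.943],[0,0,0.1,0,0,0.943],[0,0,0.1,0,0,0.943],[0,0,0.1,0,0,0.943],[0,0,0.1,0,0,0.943],[0,0,0.1,0,0,0.943]],
  ],
)

```text
clock: 1.15
eef_pos: [0.1255, 0.4837, 0.1988]
tool_rot: [0.709, 0.705, -0.0, 0.0]
ft_force: [-0.3, 0.7, -0.3]
grip_width: 0.0851
```

Request:
send_rows(
  increments=[
    [[-0.56,0.855,0.05,0,0,0],[-0.56,0.855,0.05,0,0,0],[-0.56,0.855,0.05,0,0,0],[-0.56,0.855,0.05,0,0,0],[-0.56,0.855,0.05,0,0,0],[-0.56,0.855,0.05,0,0,0],[-0.56,0.855,0.05,0,0,0],[-0.56,0.855,0.05,0,0,0]],
  ],
)

```text
clock: 2.15
eef_pos: [0.4687, 0.2589, 0.179]
tool_rot: [0.707, 0.707, -0.0, -0.0]
ft_force: [0.9, 0.3, 0.2]
grip_width: 0.0854
```

Request:
send_rows(
  increments=[
    [[-0.56,0.855,0.05,0,0,0],[-0.56,0.855,0.05,0,0,0],[-0.56,0.855,0.05,0,0,0],[-0.56,0.855,0.05,0,0,0],[0,0,0,0,0,0]],
  ],
)

```text
clock: 2.78
eef_pos: [0.6406, 0.1453, 0.1671]
tool_rot: [0.709, 0.706, -0.001, -0.0]
ft_force: [-1.2, 0.5, -0.4]
grip_width: 0.0854
```

```bash
cat >> h.py <<'E'
from scipy.spatial.transform import Rotation as Ro
def wcap(name,crop=None,s=1.5625):
    from workcell import get_obs,camera
    o=get_obs(); c=camera("wrist")
    T=np.eye(4);T[:3,:3]=Ro.from_quat(o["tool_rot"]).as_matrix();T[:3,3]=o["eef_pos"]
    P=T@c["mount"]; d=dict(color=c["color"],z_map=c["z_map"],intrinsics=c["intrinsics"],pose=P)
    np.savez(f"pics/{name}.npz",**d)
    im=c["color"][:,:,::-1]
    cv2.imwrite(f"pics/{name}.png",cv2.resize(im,None,fx=s,fy=s,interpolation=cv2.INTER_CUBIC))
    print({k:np.round(o[k],4).tolist() for k in("clock","eef_pos","tool_rot","ft_force","grip_width")})
    return d
def pick(name,u,v,z,s=1.5625):
    c=np.load(f"pics/{name}.npz"); return np.round(ray(c,(u+.5)/s-.5,(v+.5)/s-.5,z),4)
E
python3 -c "
from h import *
wcap('w1')"
```

```text
{'clock': 2.775, 'eef_pos': [0.6406, 0.1453, 0.1671], 'tool_rot': [0.7086, 0.7056, -0.0008, -0.0002], 'ft_force': [-1.2305, 0.5169, -0.3509], 'grip_width': 0.0854}
```

View pics/w1.png

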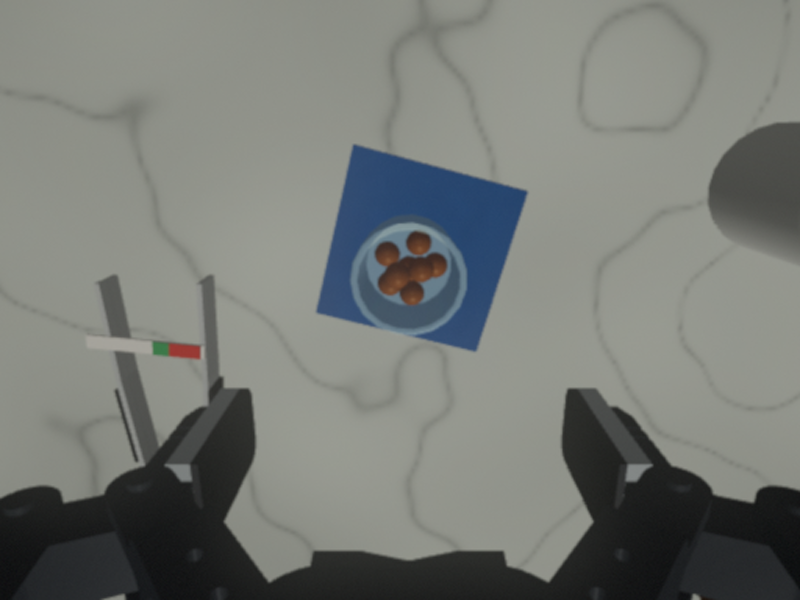

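```bash
python3 -c "
from h import *
k=[pick('w1',u,v,.004) for u,v in [(355,145),(527,190),(476,351),(317,312)]]
print(k,np.mean(k,0)); print(pick('w1',409,278,.044),pick('w1',351,278,.044),pick('w1',467,278,.044),pick('w1',409,221,.044),pick('w1',409,335,.044))
print(pick('w1',(98+118)/2,278,.02), pick('w1',208,278,.02))"
```

```text
[array([0.6119, 0.2145, 0.004 ]), array([0.7067, 0.1899, 0.004 ]), array([0.6815, 0.0932, 0.004 ]), array([0.5859, 0.1188, 0.004 ])] [0.6465 0.1541 0.004 ]
[0.6409 0.1504 0.044 ] [0.6116 0.1505 0.044 ] [0.6703 0.1502 0.044 ] [0.6411 0.1793 0.044 ] [0.6408 0.1195 0.044 ]
[0.4741 0.1446 0.02  ] [0.5296 0.1444 0.02  ]
```

Request:
send_rows(
  increments=[
    [[0.09,0,0.6,0,0,0],[0,0,0.7,0,0,0],[0,0,0.7,0,0,0],[0,0,0.5,0,0,0],[0,0,0.3,0,0,0],[0,0,0.18,0,0,0],[0,0,0,0,0,0]],
  ],
)

```text
clock: 3.7
eef_pos: [0.6384, 0.153, 0.0204]
tool_rot: [0.707, 0.707, -0.0, -0.0]
ft_force: [0.1, -0.1, 0.8]
grip_width: 0.0853
```

Request:
send_rows(
  increments=[
    [[0,0,0,0,0,0],[0,0,0,0,0,0],[0,0,0,0,0,0],[0,0,0,0,0,0],[0,0,0,0,0,0]],
  ],
  grip=0.6,
)

```text
clock: 4.32
eef_pos: [0.64, 0.1529, 0.0223]
tool_rot: [0.707, 0.707, 0.002, 0.001]
ft_force: [-0.7, -0.1, 5.1]
grip_width: 0.0579
```

Request:
send_rows(
  increments=[
    [[0,0,-0.25,0,0,0],[0,0,-0.4,0,0,0],[-0.3,0,-0.35,0,0,0],[-0.5,0,0,0,0,0],[-0.6,0,0,0,0,0],[-0.6,0,0,0,0,0],[-0.5,0,0,0,0,0],[-0.2,0,0,0,0,0]],
  ],
)

```text
clock: 5.32
eef_pos: [0.6385, 0.0152, 0.0708]
tool_rot: [0.708, 0.706, -0.0, 0.0]
ft_force: [0.8, 0.7, -0.7]
grip_width: 0.058
```

Request:
send_rows(
  increments=[
    [[0,0,0.3,0,0,0],[0,0,0.35,0,0,0],[0,0,0.25,0,0,0],[0,0,0.13,0,0,0],[0,0,0.05,0,0,0],[0,0,0,0,0,0],[0,0,0,0,0,0]],
  ],
)

```text
clock: 6.2
eef_pos: [0.6371, 0.0185, 0.0184]
tool_rot: [0.707, 0.708, -0.001, -0.001]
ft_force: [-9.3, 0.2, 13.7]
grip_width: 0.0575
```

Request:
send_rows(
  increments=[
    [[0,0,0,0,0,0],[0,0,0,0,0,0],[0,0,-0.2,0,0,0],[0,0,-0.6,0,0,0],[0,0,-0.8,0,0,0],[0,0,-0.8,0,0,0],[-0.3,0,-0.5,0,0,0],[-0.7,0,0,0,0,0]],
  ],
  grip=0,
)

```text
clock: 7.2
eef_pos: [0.641, -0.0315, 0.1654]
tool_rot: [0.706, 0.708, 0.003, 0.003]
ft_force: [0.7, -0.6, -0.7]
grip_width: 0.0857
```

Request:
send_rows(
  increments=[
    [[-0.8,0,0,0,0,0],[-0.8,0,0,0,0,0],[-0.4,0,0,0,0,0],[0,0,0,0,0,0],[0,0,0,0,0,0]],
  ],
)

```text
clock: 7.82
eef_pos: [0.6388, -0.1311, 0.1613]
tool_rot: [0.707, 0.708, 0.0, -0.0]
ft_force: [1.1, -0.8, -0.2]
grip_width: 0.0856
```

```bash
python3 -c "
from h import *
wcap('w2')"
```

```text
{'clock': 7.825, 'eef_pos': [0.6388, -0.1311, 0.1613], 'tool_rot': [0.7066, 0.7076, 0.0002, -0.0003], 'ft_force': [1.1022, -0.8284, -0.1688], 'grip_width': 0.0856}
```

View pics/w2.png

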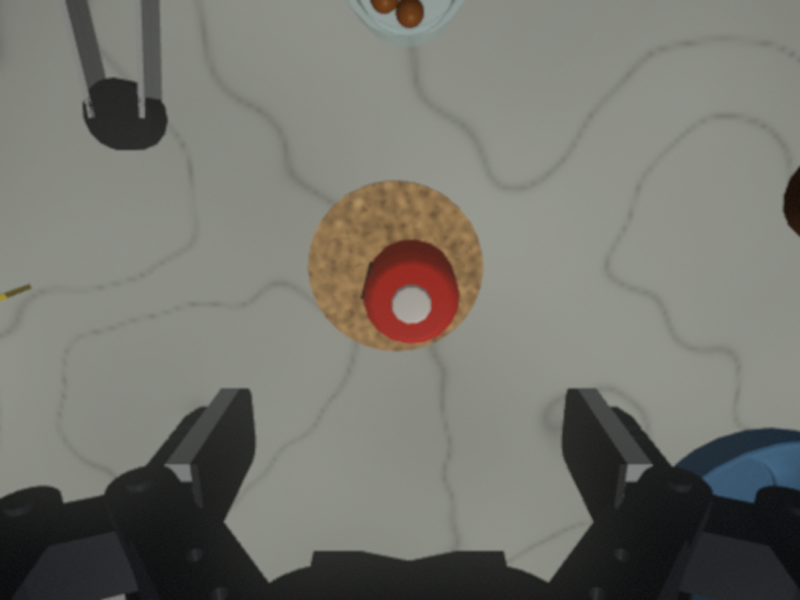

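```bash
python3 -c "
from h import *
print('timer',pick('w2',411,304,.049),'cork',[pick('w2',u,v,.004) for u,v in [(308,265),(483,265),(396,180),(396,351)]])"
```

```text
timer [ 0.6403 -0.1361  0.049 ] cork [array([ 0.5818, -0.1274,  0.004 ]), array([ 0.6814, -0.1273,  0.004 ]), array([ 0.6322, -0.0799,  0.004 ]), array([ 0.6316, -0.1802,  0.004 ])]
```

Request:
send_rows(
  increments=[
    [[-0.09,0.03,0.6,0,0,0],[0,0,0.7,0,0,0],[0,0,0.7,0,0,0],[0,0,0.5,0,0,0],[0,0,0.25,0,0,0],[0,0,0.11,0,0,0],[0,0,0,0,0,0]],
  ],
)

```text
clock: 8.75
eef_pos: [0.6408, -0.1365, 0.0189]
tool_rot: [0.707, 0.707, 0.0, 0.0]
ft_force: [0.7, -0.2, 0.7]
grip_width: 0.0854
```

Request:
send_rows(
  increments=[
    [[0,0,0,0,0,0],[0,0,0,0,0,0],[0,0,0,0,0,0],[0,0,0,0,0,0],[0,0,0,0,0,0]],
  ],
  grip=0.6,
)

```text
clock: 9.38
eef_pos: [0.6412, -0.1372, 0.0197]
tool_rot: [0.707, 0.707, 0.001, 0.001]
ft_force: [-0.8, 0.0, 5.7]
grip_width: 0.0484
```

Request:
send_rows(
  increments=[
    [[0,0,-0.25,0,0,0],[0,0,-0.5,0,0,0],[0,0,-0.5,0,0,0],[0.21,0,-0.35,0,0,0],[0.5,0,0,0,0,0],[0.7,0.11,0,0,0,0],[0.8,0,0,0,0,0],[0.8,0,0,0,0,0]],
  ],
)

```text
clock: 10.38
eef_pos: [0.6451, 0.0155, 0.0981]
tool_rot: [0.707, 0.707, -0.0, -0.0]
ft_force: [0.4, 0.2, -1.0]
grip_width: 0.0481
```

Request:
send_rows(
  increments=[
    [[0.8,0,0,0,0,0],[0.8,0,0,0,0,0],[0.7,0,0,0,0,0],[0.4,0,0,0,0,0],[0.1,0,0,0,0,0],[0,0,0,0,0,0],[0,0,0,0,0,0]],
  ],
)

```text
clock: 11.25
eef_pos: [0.6457, 0.1522, 0.0983]
tool_rot: [0.708, 0.707, -0.0, 0.0]
ft_force: [-0.8, 0.5, -0.9]
grip_width: 0.0482
```

```bash
python3 -c "
from h import *
wcap('w3')"
```

```text
{'clock': 11.25, 'eef_pos': [0.6457, 0.1522, 0.0983], 'tool_rot': [0.7076, 0.7066, -0.0003, 0.0001], 'ft_force': [-0.7935, 0.4659, -0.864], 'grip_width': 0.0482}
```

View pics/w3.png

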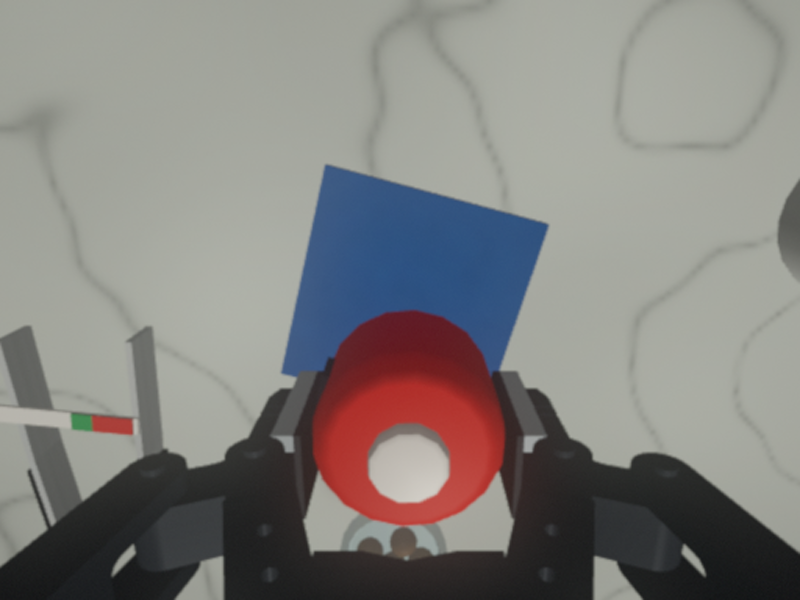

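```bash
python3 -c "
from h import *
a,b,d=[pick('w3',u,v,.004) for u,v in [(325,165),(548,225),(283,373)]]
print(a,b,d,'mid',(b+d)/2,'timer',pick('w3',409,463,.1275))"
```

```text
[0.6108 0.2146 0.004 ] [0.7068 0.189  0.004 ] [0.5862 0.1185 0.004 ] mid [0.6465  0.15375 0.004  ] timer [0.6462 0.1542 0.1275]
```

Centred over the mat. Lower 80 mm (1.6) and release.

Request:
send_rows(
  increments=[
    [[0,0,0.4,0,0,0],[0,0,0.5,0,0,0],[0,0,0.4,0,0,0],[0,0,0.2,0,0,0],[0,0,0.09,0,0,0],[0,0,0,0,0,0],[0,0,0,0,0,0]],
  ],
)

```text
clock: 12.18
eef_pos: [0.6465, 0.1535, 0.0198]
tool_rot: [0.707, 0.707, 0.001, 0.001]
ft_force: [0.2, -0.5, 1.0]
grip_width: 0.0477
```

Request:
send_rows(
  increments=[
    [[0,0,0,0,0,0],[0,0,0,0,0,0],[0,0,-0.2,0,0,0],[0,0,-0.6,0,0,0],[0,0,-0.8,0,0,0],[-0.5,0,-0.8,0,0,0],[-0.8,-0.1,-0.4,0,0,0],[-0.8,0,0,0,0,0]],
  ],
  grip=0,
)

```text
clock: 13.18
eef_pos: [0.6422, 0.0482, 0.1628]
tool_rot: [0.707, 0.708, 0.002, 0.002]
ft_force: [0.5, 0.1, -0.2]
grip_width: 0.0852
```

Request:
send_rows(
  increments=[
    [[-0.5,0,0,0,0,0],[-0.2,0,0,0,0,0],[0,0,0,0,0,0],[0,0,0,0,0,0]],
  ],
)

```text
clock: 13.68
eef_pos: [0.6407, 0.0148, 0.1588]
tool_rot: [0.707, 0.708, 0.0, -0.0]
ft_force: [-0.4, 0.5, -0.6]
grip_width: 0.0854
```

```bash
python3 -c "
from h import *
wcap('w4')"
```

```text
{'clock': 13.675, 'eef_pos': [0.6407, 0.0148, 0.1588], 'tool_rot': [0.7066, 0.7077, 0.0001, -0.0002], 'ft_force': [-0.3532, 0.4791, -0.601], 'grip_width': 0.0854}
```

View pics/w4.png

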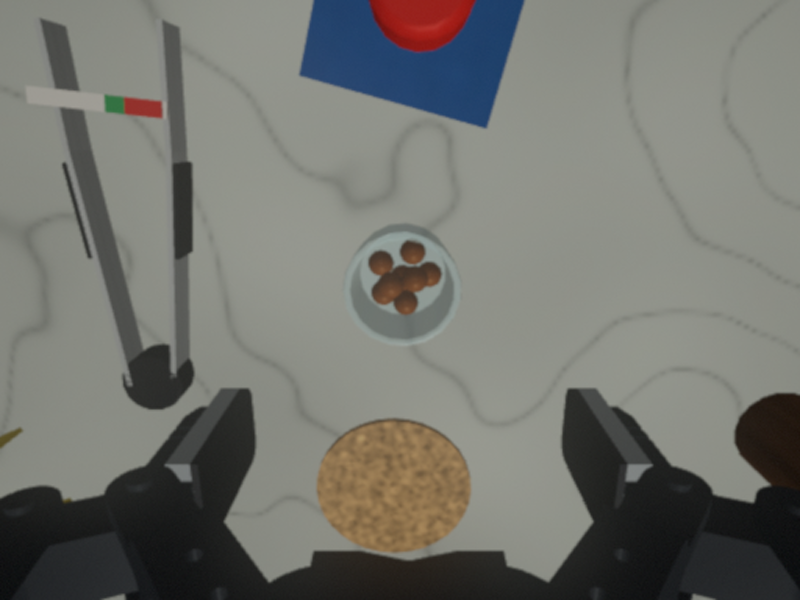

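```bash
python3 -c "
from h import *
print('dish',[pick('w4',u,v,.04) for u,v in [(402,287),(344,287),(460,287),(402,345)]],'cork',[pick('w4',u,v,.004) for u,v in [(317,486),(471,486),(395,418),(395,551)]])"
```

```text
dish [array([0.6377, 0.0166, 0.04  ]), array([0.6087, 0.0165, 0.04  ]), array([0.6667, 0.0166, 0.04  ]), array([ 0.6376, -0.0147,  0.04  ])] cork [array([ 0.582 , -0.1275,  0.004 ]), array([ 0.6813, -0.1273,  0.004 ]), array([ 0.6326, -0.078 ,  0.004 ]), array([ 0.632 , -0.1788,  0.004 ])]
```

Request:
send_rows(
  increments=[
    [[0.03,-0.04,0.6,0,0,0],[0,0,0.7,0,0,0],[0,0,0.7,0,0,0],[0,0,0.5,0,0,0],[0,0,0.25,0,0,0],[0,0,0.09,0,0,0],[0,0,0,0,0,0]],
  ],
)

```text
clock: 14.6
eef_pos: [0.6393, 0.0154, 0.0175]
tool_rot: [0.707, 0.707, 0.0, 0.0]
ft_force: [0.3, -0.8, 0.2]
grip_width: 0.0854
```

Request:
send_rows(
  increments=[
    [[0,0,0,0,0,0],[0,0,0,0,0,0],[0,0,0,0,0,0],[0,0,0,0,0,0],[0,0,-0.2,0,0,0],[-0.15,0,-0.4,0,0,0],[-0.35,0,-0.4,0,0,0],[-0.6,-0.11,0,0,0,0]],
  ],
  grip=0.6,
)

```text
clock: 15.6
eef_pos: [0.6353, -0.0396, 0.0696]
tool_rot: [0.706, 0.708, 0.002, 0.002]
ft_force: [-0.0, 0.1, -1.4]
grip_width: 0.0576
```

Request:
send_rows(
  increments=[
    [[-0.8,0,0,0,0,0],[-0.6,0,0,0,0,0],[-0.3,0,0,0,0,0],[-0.1,0,0,0,0,0],[0,0,0,0,0,0],[0,0,0,0,0,0]],
  ],
)

```text
clock: 16.35
eef_pos: [0.6333, -0.1286, 0.0668]
tool_rot: [0.706, 0.708, 0.0, -0.0]
ft_force: [-0.3, 0.4, -0.1]
grip_width: 0.0579
```

```bash
python3 -c "
from h import *
wcap('w5')"
```

```text
{'clock': 16.35, 'eef_pos': [0.6333, -0.1286, 0.0668], 'tool_rot': [0.7065, 0.7078, 0.0, -0.0002], 'ft_force': [-0.2963, 0.4496, -0.1135], 'grip_width': 0.0579}
```

View pics/w5.png

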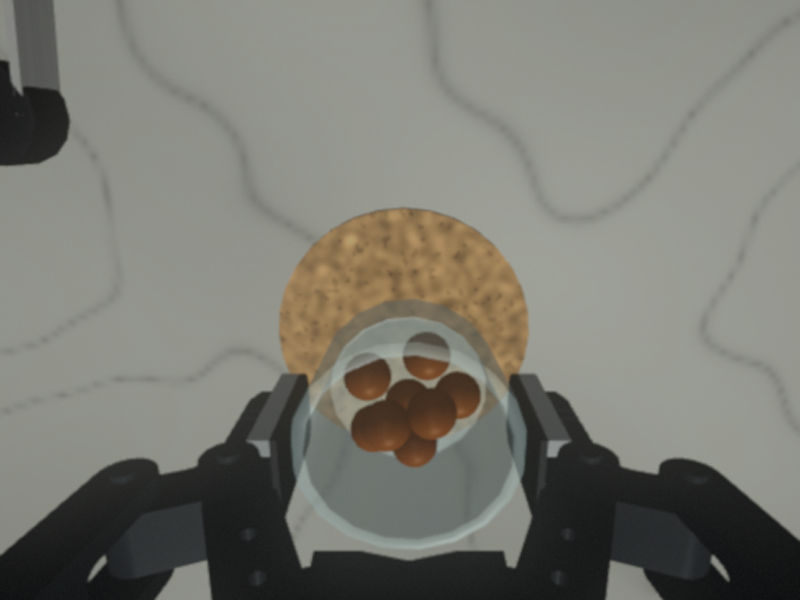

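```bash
python3 -c "
from h import *
print('cork',[pick('w5',u,v,.004) for u,v in [(280,322),(529,322),(403,208)]],'dish',[pick('w5',u,v,.09) for u,v in [(292,440),(527,440),(409,548)]])"
```

```text
cork [array([ 0.5824, -0.1252,  0.004 ]), array([ 0.6814, -0.1251,  0.004 ]), array([ 0.6314, -0.0801,  0.004 ])] dish [array([ 0.6055, -0.1244,  0.09  ]), array([ 0.6622, -0.1243,  0.09  ]), array([ 0.6338, -0.1562,  0.09  ])]
```

Request:
send_rows(
  increments=[
    [[-0.06,-0.03,0.25,0,0,0],[0,0,0.35,0,0,0],[0,0,0.2,0,0,0],[0,0,0.08,0,0,0],[0,0,0.03,0,0,0],[0,0,0,0,0,0],[0,0,0,0,0,0]],
  ],
)

```text
clock: 17.27
eef_pos: [0.6302, -0.1325, 0.0228]
tool_rot: [0.707, 0.707, -0.001, -0.001]
ft_force: [-6.7, 1.8, 11.4]
grip_width: 0.0579
```

Request:
send_rows(
  increments=[
    [[0,0,0,0,0,0],[0,0,0,0,0,0],[0,0,-0.2,0,0,0],[0,0,-0.6,0,0,0],[0,0,-0.8,0,0,0],[0,0,-0.8,0,0,0],[0,0,-0.5,0,0,0],[0,0,0,0,0,0]],
  ],
  grip=0,
)

```text
clock: 18.27
eef_pos: [0.6337, -0.1333, 0.1697]
tool_rot: [0.707, 0.707, 0.002, 0.003]
ft_force: [0.4, -0.1, -0.8]
grip_width: 0.0854
```

```bash
python3 -c "
from h import *
wcap('w6')"
```

```text
{'clock': 18.275, 'eef_pos': [0.6337, -0.1333, 0.1697], 'tool_rot': [0.707, 0.7072, 0.0018, 0.0028], 'ft_force': [0.3707, -0.0889, -0.8042], 'grip_width': 0.0854}
```

View pics/w6.png

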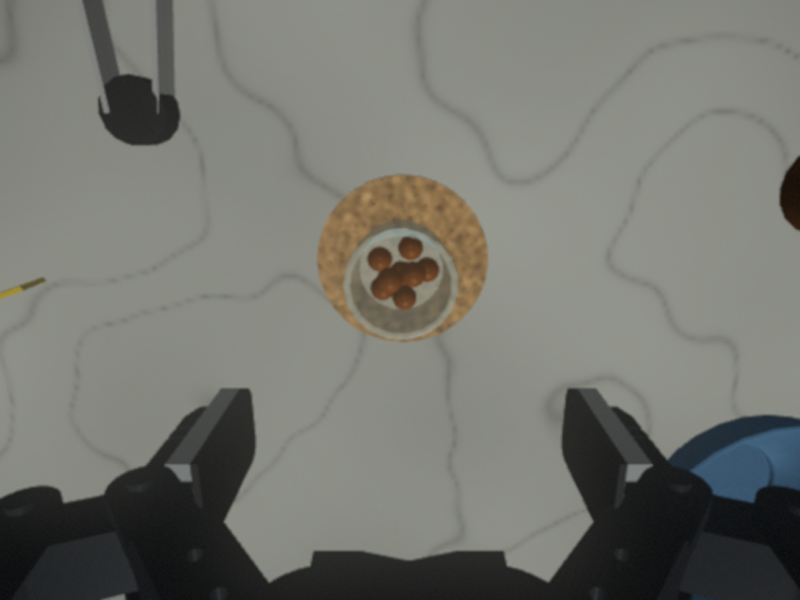

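```bash
python3 - <<'E'
from h import *
print('dish',pick('w6',401.5,283,.044),'cork',pick('w6',402.5,258.5,.004),[pick('w6',u,v,.004) for u,v in [(318,258),(488,258),(403,174),(403,342)]])
from workcell import camera
c=camera("top"); np.savez("pics/top6.npz",**c)
im=c["color"][115:225,180:340,::-1]
cv2.imwrite("pics/top6.png",cv2.resize(im,(800,550),interpolation=cv2.INTER_CUBIC))
E
```

```text
dish [ 0.6311 -0.1315  0.044 ] cork [ 0.6315 -0.128   0.004 ] [array([ 0.5823, -0.1276,  0.004 ]), array([ 0.6813, -0.1278,  0.004 ]), array([ 0.6319, -0.0799,  0.004 ]), array([ 0.6316, -0.1803,  0.004 ])]
```

View pics/top6.png

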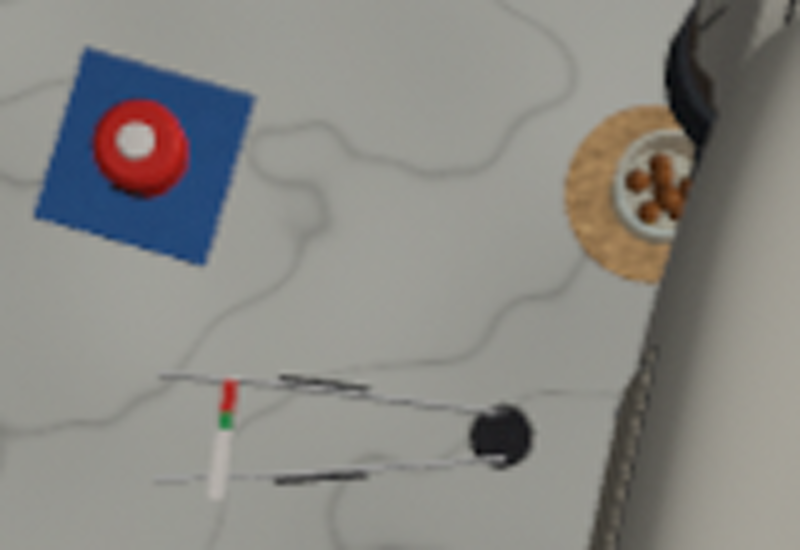

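Request:
send_rows(
  increments=[
    [[0.4,-0.35,0,0,0,0],[0.7,-0.55,0,0,0,0],[0.75,-0.55,0,0,0,0],[0.75,-0.55,0,0,0,0],[0.6,-0.5,0,0,0,0],[0.29,-0.25,0,0,0,0],[0,0,0,0,0,0],[0,0,0,0,0,0]],
  ],
)

```text
clock: 19.38
eef_pos: [0.495, 0.0409, 0.1661]
tool_rot: [0.707, 0.707, -0.0, 0.0]
ft_force: [-0.1, 0.7, 0.6]
grip_width: 0.0856
```

```bash
python3 - <<'E'
from h import *
wcap('w7')
c=np.load("pics/top6.npz");print("timer",ray(c,180+136.5/5-.5,115+140.5/5-.5,.049))
E
```

```text
{'clock': 19.375, 'eef_pos': [0.495, 0.0409, 0.1661], 'tool_rot': [0.7073, 0.707, -0.0, 0.0003], 'ft_force': [-0.1132, 0.6556, 0.5833], 'grip_width': 0.0856}
timer [0.64612971 0.15382338 0.049     ]
```

View pics/w7.png

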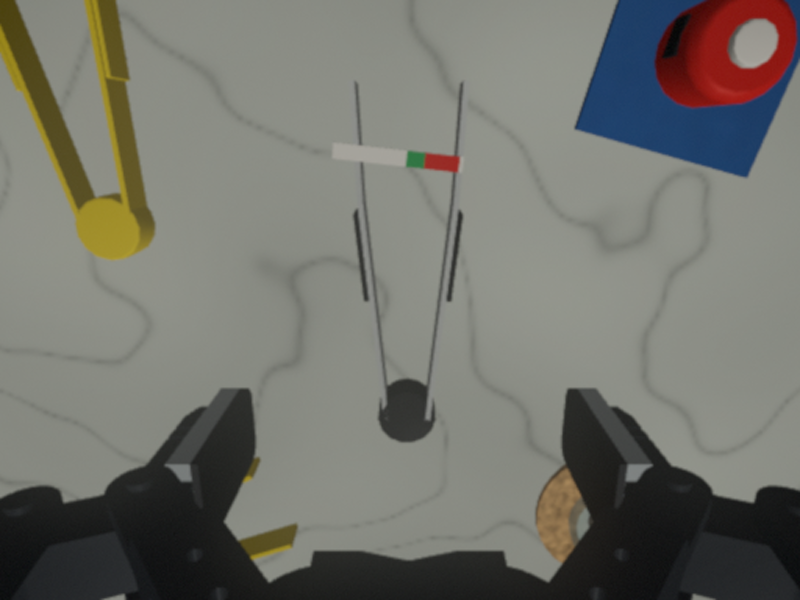

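```bash
python3 -c "
from h import *
for n,u,v,z in [('Lf',355,211,.02),('Lb',366,300,.02),('Rf',461,211,.02),('Rb',450,300,.02),('head',407,410,.02),('tL',356,82,.02),('tR',461,82,.02),('green',416,159,.023)]: print(n,pick('w7',u,v,z))
c=np.load('pics/w7.npz')
im=c['color'][40:300,180:340,::-1]
cv2.imwrite('pics/w7c.png',cv2.resize(im,None,fx=2.3,fy=2.3,interpolation=cv2.INTER_CUBIC))
"
```

```text
Lf [0.467  0.0767 0.02  ]
Lb [0.4716 0.0272 0.02  ]
Rf [0.5232 0.0766 0.02  ]
Rb [0.5184 0.0271 0.02  ]
head [ 0.4943 -0.0416  0.02  ]
tL [0.4694 0.1404 0.02  ]
tR [0.5214 0.1403 0.02  ]
green [0.4992 0.1036 0.023 ]
```

View pics/w7c.png

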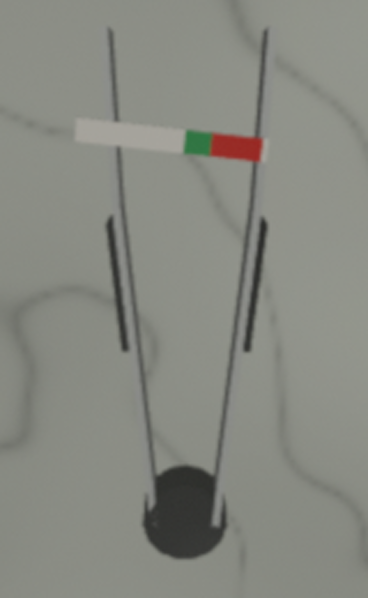

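Request:
send_rows(
  increments=[
    [[0.02,0,0.6,0,0,0],[0,0,0.7,0,0,0],[0,0,0.7,0,0,0],[0,0,0.6,0,0,0],[0,0,0.35,0,0,0],[0,0,0.14,0,0,0],[0,0,0,0,0,0]],
  ],
)

```text
clock: 20.3
eef_pos: [0.4945, 0.042, 0.0116]
tool_rot: [0.707, 0.707, -0.0, -0.0]
ft_force: [0.6, -0.0, -0.4]
grip_width: 0.0852
```

Request:
send_rows(
  increments=[
    [[0,0,0,0,0,0],[0,0,0,0,0,0],[0,0,0,0,0,0],[0,0,0,0,0,0]],
  ],
  grip=0.4,
)

```text
clock: 20.8
eef_pos: [0.4953, 0.0427, 0.013]
tool_rot: [0.707, 0.707, 0.001, 0.001]
ft_force: [-0.5, -0.3, 6.8]
grip_width: 0.0514
```

```bash
python3 -c "
from h import *
wcap('w8')"
```

```text
{'clock': 20.8, 'eef_pos': [0.4953, 0.0427, 0.013], 'tool_rot': [0.707, 0.7072, 0.001, 0.0009], 'ft_force': [-0.5341, -0.263, 6.8299], 'grip_width': 0.0514}
```

View pics/w8.png

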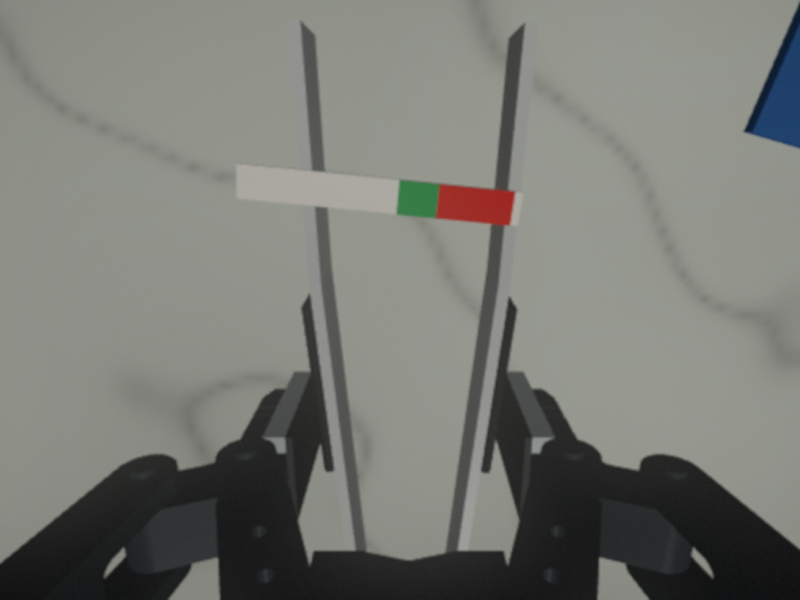

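Request:
send_rows(
  increments=[
    [[0,0,0,0,0,0],[0,0,0,0,0,0]],
  ],
)

```text
clock: 21.1
eef_pos: [0.4953, 0.0427, 0.013]
tool_rot: [0.707, 0.707, 0.001, 0.001]
ft_force: [-0.8, -1.2, 6.9]
grip_width: 0.0513
```

Request:
send_rows(
  increments=[
    [[0,0,-0.02,0,0,0],[0,0,-0.02,0,0,0],[0,0,0,0,0,0],[0,0,0,0,0,0]],
  ],
  grip=0.5,
)

```text
clock: 21.6
eef_pos: [0.4944, 0.0427, 0.014]
tool_rot: [0.707, 0.707, 0.0, 0.0]
ft_force: [0.6, 0.1, 3.3]
grip_width: 0.0426
```

```bash
python3 -c "
from h import *
wcap('w9')"
```

```text
{'clock': 21.6, 'eef_pos': [0.4944, 0.0427, 0.014], 'tool_rot': [0.707, 0.7072, 0.0002, 0.0001], 'ft_force': [0.6333, 0.075, 3.2557], 'grip_width': 0.0426}
```

View pics/w9.png

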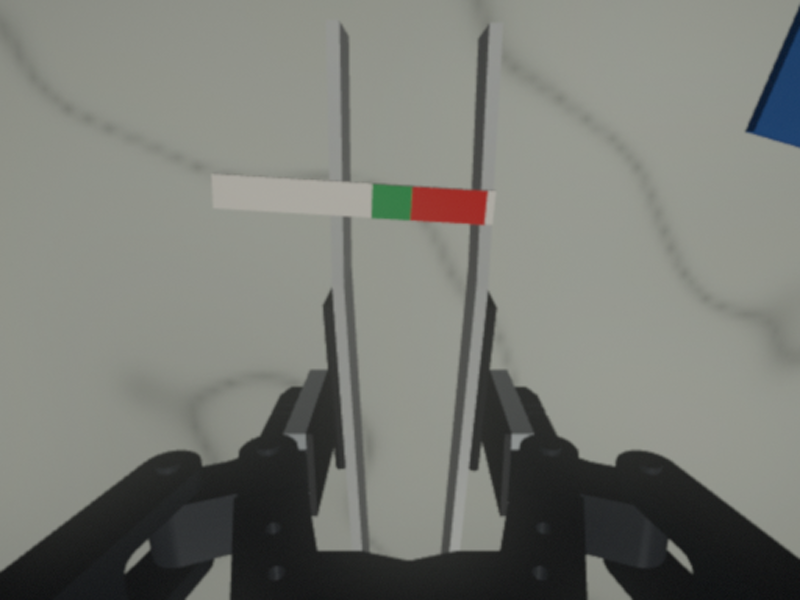

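Request:
send_rows(
  increments=[
    [[0,0,0,0,0,0],[0,0,0,0,0,0],[0,0,-0.05,0,0,0],[0,0,-0.15,0,0,0],[0,0,-0.2,0,0,0],[0,0,-0.2,0,0,0],[0,0,-0.1,0,0,0],[0,0,0,0,0,0]],
  ],
  grip=0.56,
)

```text
clock: 22.65
eef_pos: [0.4947, 0.0427, 0.0495]
tool_rot: [0.707, 0.707, 0.001, 0.0]
ft_force: [-0.8, 0.7, -1.2]
grip_width: 0.038
```

```bash
python3 - <<'E'
from h import *
wcap('w10')
from workcell import camera
c=camera("scene"); np.savez("pics/scene10.npz",**c)
im=c["color"][130:300,190:390,::-1]
cv2.imwrite("pics/scene10.png",cv2.resize(im,(700,595),interpolation=cv2.INTER_CUBIC))
E
```

```text
{'clock': 22.65, 'eef_pos': [0.4947, 0.0427, 0.0495], 'tool_rot': [0.707, 0.7072, 0.0005, 0.0004], 'ft_force': [-0.822, 0.6581, -1.1651], 'grip_width': 0.038}
```

View pics/w10.png

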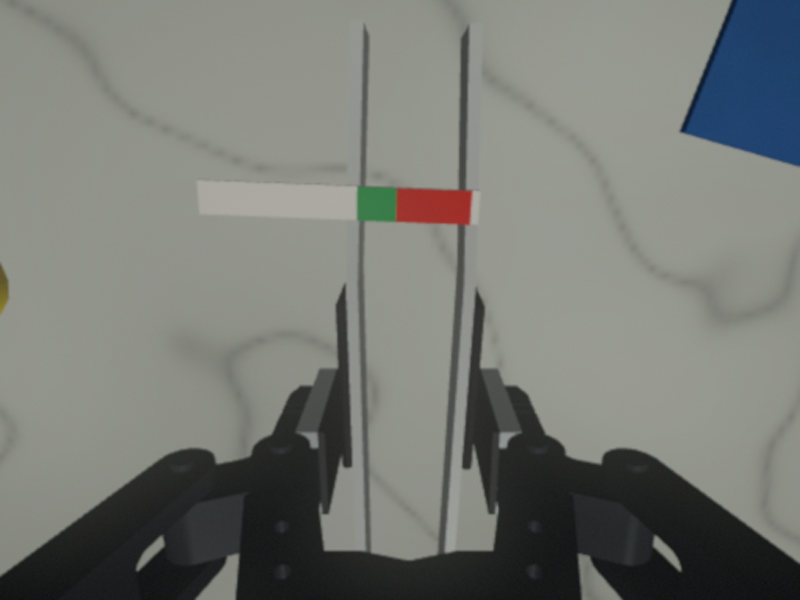

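View pics/scene10.png

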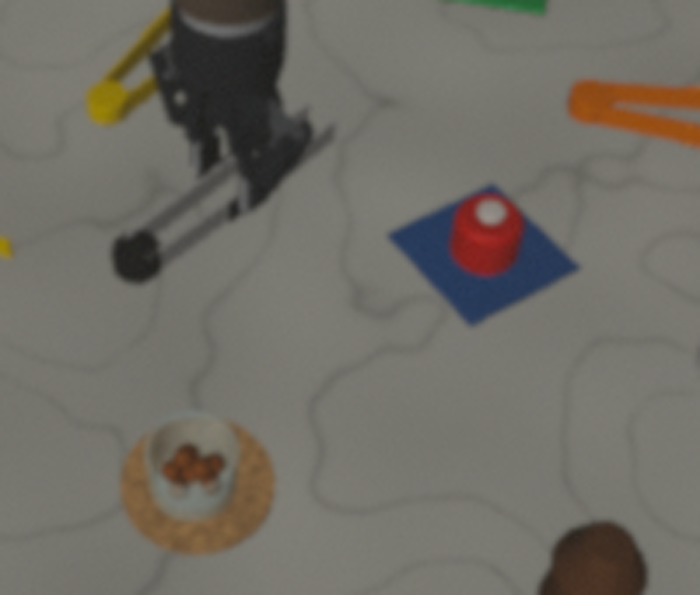

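Request:
send_rows(
  increments=[
    [[0,0,-0.2,0,0,0],[0,0,-0.3,0,0,0],[-0.15,0.08,-0.3,0,0,0],[-0.3,0.15,-0.1,0,0,0],[-0.45,0.23,0,0,0,0],[-0.55,0.28,0,0,0,0],[-0.6,0.3,0,0,0,0],[-0.6,0.3,0,0,0,0]],
  ],
)

```text
clock: 23.75
eef_pos: [0.5618, -0.0917, 0.0939]
tool_rot: [0.707, 0.707, -0.0, 0.0]
ft_force: [-0.0, 0.3, -0.5]
grip_width: 0.0378
```

Request:
send_rows(
  increments=[
    [[-0.6,0.3,0,0,0,0],[-0.6,0.3,0,0,0,0],[-0.55,0.28,0,0,0,0],[-0.45,0.23,0,0,0,0],[-0.3,0.15,0,0,0,0],[-0.2,0.1,0,0,0,0],[-0.07,0.04,0,0,0,0],[0,0,0,0,0,0]],
  ],
)

```text
clock: 24.75
eef_pos: [0.6311, -0.2283, 0.0936]
tool_rot: [0.707, 0.707, -0.0, -0.0]
ft_force: [-1.0, 0.8, -1.4]
grip_width: 0.0376
```

```bash
python3 - <<'E'
from h import *
wcap('w11')
from workcell import camera
for n,b in(("scene",(130,300,190,390)),("top",(120,230,200,360))):
    c=camera(n); np.savez(f"pics/{n}11.npz",**c)
    im=c["color"][b[0]:b[1],b[2]:b[3],::-1]
    cv2.imwrite(f"pics/{n}11.png",cv2.resize(im,None,fx=3.5 if n=="scene" else 5,fy=3.5 if n=="scene" else 5,interpolation=cv2.INTER_CUBIC))
E
```

```text
{'clock': 24.75, 'eef_pos': [0.6311, -0.2283, 0.0936], 'tool_rot': [0.707, 0.7072, -0.0, -0.0003], 'ft_force': [-0.9866, 0.7719, -1.3722], 'grip_width': 0.0376}
```

View pics/w11.png

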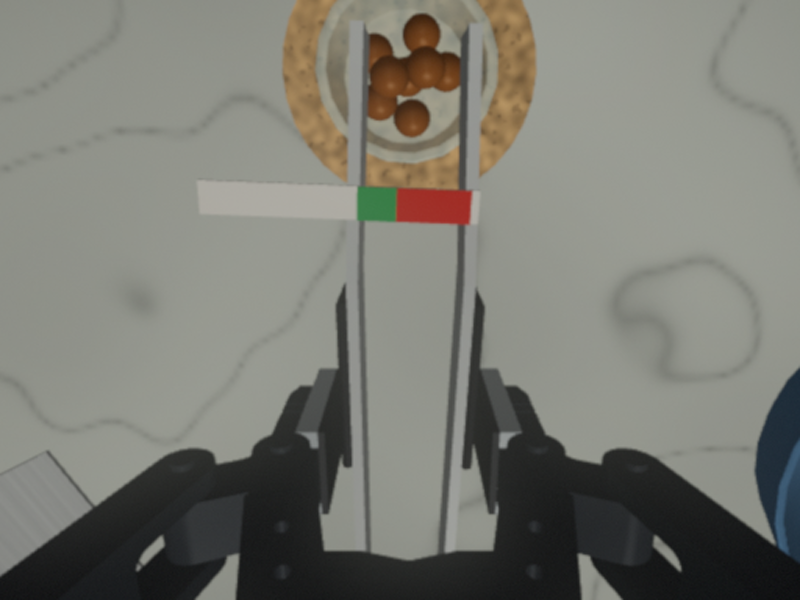

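View pics/scene11.png

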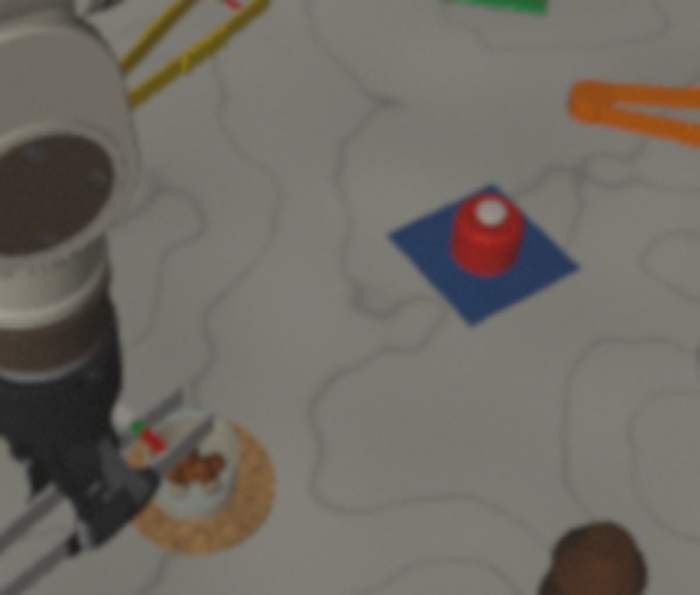

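View pics/top11.png

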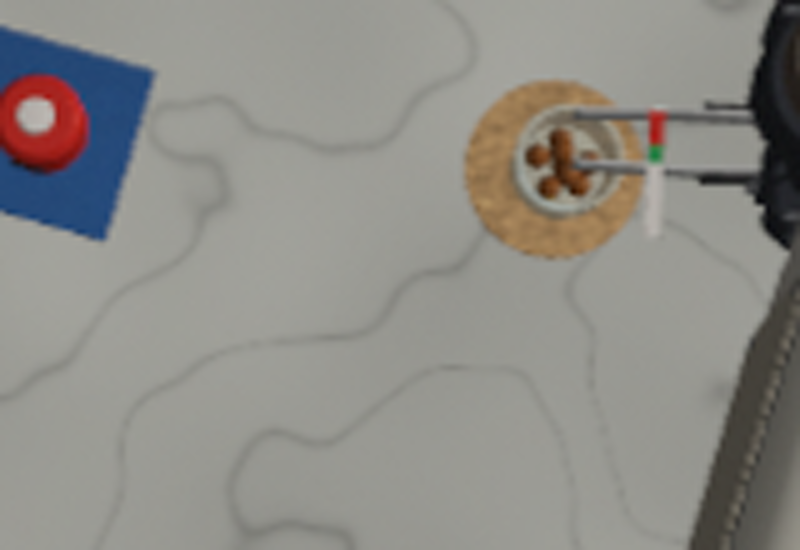

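```bash
python3 -c "
from h import *
print(pick('w11',358,25,.1),pick('w11',474,25,.1),pick('w11',407,560,.1))
# inner edges top at tips
print(pick('w11',367,40,.1),pick('w11',465,40,.1))
for n,u,v in [('gauge left',198,196),('g/w',358,203),('g/r',397,205),('redend',471,208)]: print(n,pick('w11',u,v,.103))
"
```

```text
[ 0.6203 -0.1304  0.1   ] [ 0.6459 -0.1304  0.1   ] [ 0.6309 -0.2758  0.1   ]
[ 0.6222 -0.1334  0.1   ] [ 0.644  -0.1334  0.1   ]
gauge left [ 0.5819 -0.1673  0.103 ]
g/w [ 0.6195 -0.1689  0.103 ]
g/r [ 0.6287 -0.1694  0.103 ]
redend [ 0.6462 -0.1701  0.103 ]
```

Request:
send_rows(
  increments=[
    [[0,0,0,0,0,0],[0,0,0,0,0,0],[0,0,0,0,0,0],[0,0,0,0,0,0]],
  ],
  grip=0.6,
)

```text
clock: 25.4
eef_pos: [0.6313, -0.2283, 0.0938]
tool_rot: [0.707, 0.707, 0.0, 0.0]
ft_force: [0.5, 0.0, -0.4]
grip_width: 0.0345
```

```bash
python3 -c "
from h import *
wcap('w12')
c=np.load('pics/w12.npz'); im=c['color'][0:160,110:330,::-1]
cv2.imwrite('pics/w12c.png',cv2.resize(im,None,fx=3.5,fy=3.5,interpolation=cv2.INTER_CUBIC))
"
```

```text
{'clock': 25.4, 'eef_pos': [0.6313, -0.2283, 0.0938], 'tool_rot': [0.707, 0.7073, 0.0, 0.0], 'ft_force': [0.5183, 0.0092, -0.3748], 'grip_width': 0.0345}
```

View pics/w12c.png

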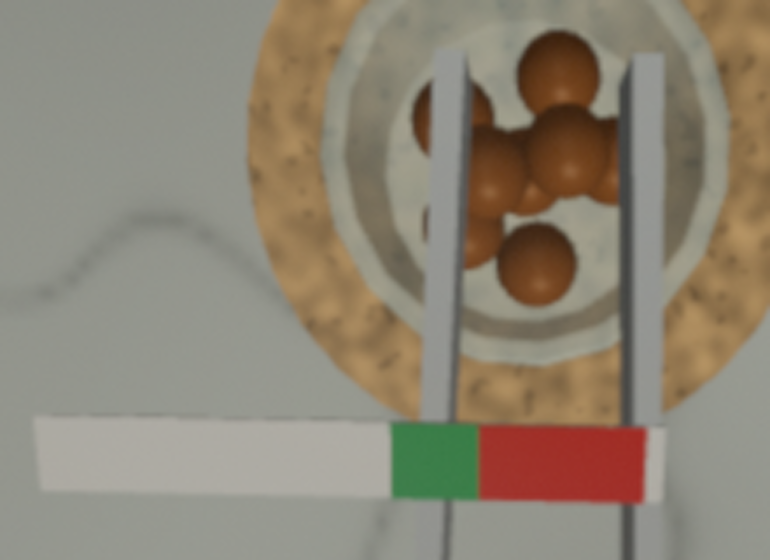

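```bash
python3 -c "
from h import *
c=np.load('pics/w12.npz')
f=lambda u,v,z:ray(c,110+(u+.5)/3.5-.5,(v+.5)/3.5-.5,z)
a,b=f(466,52,.1),f(635,54,.1);print(a,b,(b-a)[0]*1000,(a+b)/2)
print([f(u,460,.103) for u in(391,479)],f(420,425,.1),f(458,425,.1), f(418,505,.1),f(452,505,.1))
"
```

```text
[ 0.62526973 -0.12998665  0.1       ] [ 0.64188139 -0.13017757  0.1       ] 16.6116601119346 [ 0.63357556 -0.13008211  0.1       ]
[array([ 0.61685696, -0.16944402,  0.103     ]), array([ 0.62615222, -0.16944837,  0.103     ])] [ 0.6197432  -0.16610075  0.1       ] [ 0.6238178  -0.16610279  0.1       ] [ 0.61928454 -0.17471989  0.1       ] [ 0.6230028  -0.17472148  0.1       ]
```

Request:
send_rows(
  increments=[
    [[0,0,0,0,0,0],[0,0,0,0,0,0],[0,0,0,0,0,0],[0,0,0,0,0,0],[0,0,0,0,0,0],[0,0,0,0,0,0],[0,0,0,0,0,0],[0,0,0,0,0,0]],
  ],
)

```text
clock: 26.45
eef_pos: [0.6313, -0.2284, 0.0938]
tool_rot: [0.707, 0.707, 0.0, 0.0]
ft_force: [-0.7, -0.2, -0.6]
grip_width: 0.0339
```

```bash
python3 - <<'E'
from h import *
d=wcap('w13')
a=np.load('pics/w12.npz')['color'].astype(int)
print("diff",np.abs(a-d["color"].astype(int))[:150].mean())
K=d["intrinsics"]
for u,v in [(110+450/3.5,80/3.5),(110+650/3.5,80/3.5),(110+440/3.5,380/3.5),(110+645/3.5,380/3.5),(110+600/3.5,460/3.5)]:
    z=d["z_map"][int(round(v)),int(round(u))]; print((d["pose"]@np.array([(u-K[0,2])/K[0,0]*z,(v-K[1,2])/K[1,1]*z,z,1]))[:3].round(4))
im=d['color'][0:160,110:330,::-1]
cv2.imwrite('pics/w13c.png',cv2.resize(im,None,fx=3.5,fy=3.5,interpolation=cv2.INTER_CUBIC))
from workcell import camera
c=camera("scene"); im=c["color"][:,:,::-1]
cv2.imwrite("pics/scene13.png",cv2.resize(im,(800,600),interpolation=cv2.INTER_CUBIC))
E
```

```text
{'clock': 26.45, 'eef_pos': [0.6313, -0.2284, 0.0938], 'tool_rot': [0.707, 0.7072, 0.0, 0.0], 'ft_force': [-0.6728, -0.2407, -0.5847], 'grip_width': 0.0339}
diff 0.4316189236111111
[ 0.6237 -0.1325  0.0993]
[ 0.6436 -0.1325  0.0992]
[ 0.6221 -0.1616  0.1   ]
[ 0.644  -0.1617  0.0987]
[ 0.6391 -0.1697  0.1023]
```

View pics/w13c.png

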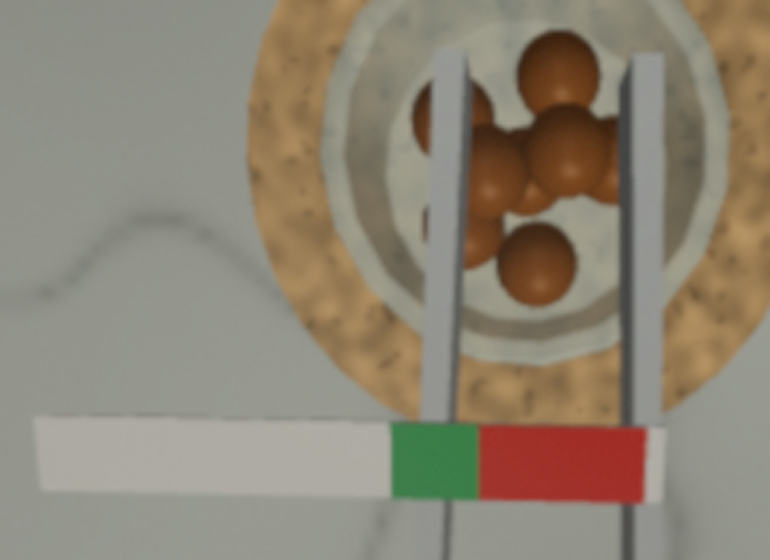

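View pics/scene13.png

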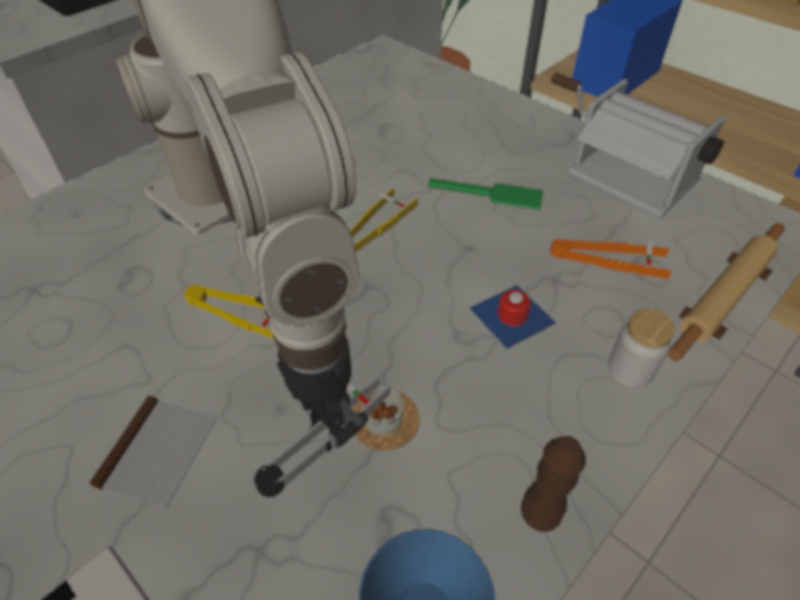

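The two crops one second apart look the same: the left arm lies under the middle of the green band and both tips are over the mouth. Tops of the strips are at z ≈ 0.099, so the undersides sit about 35 mm above the rim. The scrapers have not moved.

```bash
python3 -c "
from workcell import *
print(job_done())"
```

```text
the job is handed in; nothing more can be done
None
```

I swapped the dish and the timer, then picked up the steel tweezers. I squeezed them over the dish and handed the job in at about 26.5 s with the tweezers still held there.

What the last checks showed:
- **Dish:** it stands upright on the cork mat, about 1–3 mm from the middle. The wrist-camera readings of the cork mat's centre differed from each other by about 2 mm.
- **Timer:** it is at (0.646, 0.154), within about 1 mm of the middle of the blue mat.
- **Tweezers:** the left arm lies under the middle of the green band, and the tip gap measured about 16.6 mm. Pictures taken 1 s apart showed no visible change, with the finger opening reading 34.5 mm and then 33.9 mm.
- **Tip position:** both tips are over the mouth of the dish, about 35 mm above the rim and not touching it. The midpoint between the tips is about 2–3 mm off the dish's centre.
- **Everything else:** in the last scene picture nothing has tipped over, and both scrapers look unmoved.

During the job, the tool read upward forces of up to about 14 N while gripping and setting things down, well under the limits.

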